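# Lock the sample-cell press with its cam lever

## Robot

A 6-joint arm with a two-finger parallel gripper is mounted at the origin on a cart in front of the work surface, level with it; the furniture and walls round the work are solid. World frame = base frame: x ahead of the robot, y to its left, z up, the work surface at z = 0. Lengths are in m, angles in rad, forces in N, time in s.
With the tool pointing down it reaches from about 0.35 to 0.975 m from the base axis. Payload 4.9 kg.
Tool frame: the origin (TCP) lies midway between the tips of the shut fingers; the grasp point (between the pads) lies 19 mm behind it; z points along the fingers, y is the direction in which the jaws open and shut (so a half turn about z gives the same grasp; the last joint's range is limited). The gripper opens to 85 mm and grips with 20 to 120 N. Pads are 22 mm wide; open, the fingers measure 114 mm over their backs; the gripper's body (76 mm by 85 mm) begins 54 mm behind the grasp point. The pads swing forward as they close: fully open they stand 13 mm farther back than shut.
Start: joints at [0.993, 0.053, 1.613, -0, 1.476, -0.119], TCP at [0.277, 0.56, 0.231] pointing down, gripper open.
Joint ranges: [-3.01, 3.01], [-1.01, 2.22], [0.06, 2.58], [-1.02, 4.17], [0.09, 2.62], [-3.14, 3.14]. Speed limits (rad/s): [2.57, 2.57, 3.14, 3.14, 3.14, 3.14].

## Interface

Orientations are given as a rotation vector (axis times angle).
In Python, from station import ctrl gives the robot as it stands.
- The arm moves only by the tool play_rows, never from a script. Its argument "motion" is a list that holds one entry, the list of rows, each a list of 7 numbers: the closure, from -1 (fully open) to 1 (shut), then the shift along the tool's x, y, z in cm, then the turn, a rotation vector about the tool's x, y, z in degrees. A call has 1 to 20 rows; each row is the pose to reach, as a shift and turn from the pose measured when the call began, along the tool's axes at that moment; what a row does not reach only later rows make up. A row lasts 1/8 s, in which the tool goes at most 62.5 mm and 10.7 degrees, less where a joint would pass 70% of its speed; a pose out of reach is approached as far as the arm can. A call with a gripper value outside its range is refused whole. The fingers move at their own pace and stop on an object; "newtons" is the grip in N (left out, the last holds). Time passes only in rows, so rows that repeat a pose let the fingers close. It gives the time, the measured TCP pose, the force and the opening at its end, in the units of the state.
- ctrl.get_obs(): the state, without advancing time (a new reading comes with each control period).
- ctrl.get_image(name): name is "scene" or "top" or "wrist"; returns a dict with "color" (400x640x3 uint8, red, green, blue), "mtx" (3x3 intrinsics, pixels), "T" (4x4, takes a point from camera to world coordinates). Camera axes: x right, y up, looking along -z (the intrinsics and any distortion apply to the point x, -y, -z); pixel columns grow to the right and rows downward; lengths in m; the calibration is good to about 2 mm. The wrist camera is an equidistant fisheye: a pixel r from the principal point sees the ray r / f radians off the axis. A picture is of the moment at which its call begins. There is no depth.
- ctrl.finish_job(): hands the job in, once; it reports no verdict.
The state is a dict: "t": time; "q": joint angles; "dq": joint speeds; "effort": joint torques, N m; "tool_pos": TCP position; "tool_rot": TCP orientation; "contact_force": force on the tool from outside, world axes, zero at the start; "wrist_torque": the same for the moment, N m; "opening": finger opening in m.
Only numpy, scipy, OpenCV 4.12 (cv2) and the standard library are available. Lean on these libraries where they do the work, as an engineer would, in place of code of your own. Each camera call takes 0.05 s, during which the arm holds its last target.

## Task

Gently slide the plunger of the sample-cell press in by its black knob until you feel it press lightly on the cell hidden in the white bay, without forcing it, and let it stay there. Then swing the orange cam lever over centre until it lies home against its stop and locks the plunger, without driving it hard into the stop. Leave the other things on the bench where they are.

Things in the scene. Friction and masses are not known exactly. Their poses are not given: they have to be found in the camera images.
- press: sample-cell press bolted to the bench: aluminium base plate, x -55..55, y -180..90 mm, 10 mm high. Origin on the bench under the middle of the clamp block; z up. The plunger's axis runs along the press's y at x = 0, 45 mm above the bench; black knob on the +y side, white bay on the -y side
- cell_bay: white housing, x -32..32, y -160..-70 mm of the press, top 81 mm above the bench; origin under its middle, 10 mm up. The plunger enters its +y face. The cell inside is not seen or measured: the plunger meets its sprung rubber face 30 to 62 mm in from fully drawn out; the face gives 1 mm per 1.5 N. Over 15 N spoils the cell
- plunger_rod: the plunger: steel rod, 14 mm, with a black knob 34 mm across, 24 mm long. Origin at the knob's centre, 45 mm above the bench; axes as the press. Slides only along the press's y, inward to -y; drawn out, the origin is at y = 140 mm of the press; starts 0 to 15 mm in. Drags with 4 N, and so stays where left (springs back from the cell only to 4 N). Locked, it does not slide
- clamp_block: dark steel clamp block, x -30..30, y -28..28 mm of the press, top 70 mm above the bench, with a fork on its -x side (y -12..12, out to x -58, same top) that carries the lever's pin. Origin under its middle, 10 mm above the bench. A shoe inside presses on the plunger when the lever is home
- lever (a joint): angle of the cam lever about its upright pin, rad, growing counterclockwise from above. 0 = open (handle towards the press's -x and a little +y), 2.0 = home on a rigid stop, handle along -y beside the bay. Starts at 0 to 0.3. Resistance grows to about 9 N, pushed 75 mm from the pin, near 1.15 rad; past centre (1.85) it eases home and stays, but may stick up to 0.1 short: press on until the stop is felt
- lever_handle: the lever's handle, 12 mm steel shank then orange grip 13 mm wide with a 20 mm round end; 38.5 to 58.5 mm above the bench, reaching 102 mm from the pin. Origin on the grip's middle line 75 mm from the pin, 48.5 mm up; x points away from the pin, y to the side it moves to when closing. More than 25 N on it is too much
- dropper: bystander: brown dropper bottle, 36 mm across, 85 mm high; origin under its middle
- dish: bystander: petri dish, 60 mm across, 14 mm high; origin under its middle
- bulb: bystander: red rubber pipette bulb, 50 x 75 x 50 mm; origin under its middle
- tape_roll: bystander: roll of tape lying flat, 66 mm across, 19 mm high; origin under its middle
- sample_cup: bystander: sample cup with red lid, 41 mm across, 59 mm high; origin under its middle
- lever_pin (a point): axis of the lever's upright pin, at x = -45, y = 0 mm of the press, 48.5 mm above the bench

How it is judged:
By the outcome, as a careful person would: the job done as asked, in the order asked, and still so for the second after the job is handed in, with the robot touching nothing.
It also fails if it takes over 54 s, if anything falls off the work surface, if the arm or the gripper's body presses on something with over 40 N, if the wrist force passes 120 N, or if a joint passes its speed limit or range.

## Working session

There is one attempt and no reset: what is moved stays moved. The work goes in short steps, Python scripts to look and compute and a tool call to move; the robot and the scene stay as the last step left them, time stands still between calls to the robot, and variables do not carry over. Pictures are saved under pics/ and viewed, and the job is handed in when it is done.

Besides the shell and the picture viewer there is one more tool, called after "Emit:" as name([rows], argument=value, ...), one row to a line, values as JSON. play_rows: Moves the arm, as the interface text tells. Its arguments: {"type":"object","properties":{"motion":{"type":"array"},"newtons":{"type":"number"}},"required":["motion"]}

```bash
ls; mkdir -p pics; python3 - <<'E'
from station import ctrl
import cv2,numpy as np
o=ctrl.get_obs(); print(o)
for n in ["scene","top","wrist"]:
    d=ctrl.get_image(n); cv2.imwrite(f"pics/{n}0.png",d["color"][:,:,::-1]); print(n,d["mtx"].tolist(),np.round(d["T"],4).tolist(),[k for k in d])
E
```

```text
pics
{'t': 0.0, 'q': array([ 9.92998271e-01,  5.33389944e-02,  1.61430702e+00, -5.03084657e-06,
        1.47596716e+00, -1.18977570e-01]), 'dq': array([-0.00021662,  0.00154567, -0.00045087, -0.00134465, -0.00127925,
       -0.00116425]), 'effort': array([ 1.59395226e-03, -3.93659127e+01, -3.70189834e+01,  5.65739276e-05,
        6.71503163e-03, -5.53190986e-07]), 'tool_pos': array([0.27645432, 0.55984278, 0.2300663 ]), 'tool_rot': array([-7.14251558e-01, -3.05861673e+00,  2.98518872e-03]), 'contact_force': array([-0.75172878, -0.16068062,  0.50814496]), 'wrist_torque': array([-0.01850215, -0.02666794, -0.00356226]), 'opening': 0.0855824472941352}
scene [[505.34675400056784, 0.0, 310.5125797514769], [0.0, 505.34675400056784, 207.28080238458153], [0.0, 0.0, 1.0]] [[0.8644, 0.1957, -0.4632, -0.4106], [-0.5027, 0.3508, -0.7901, -1.5275], [0.0079, 0.9158, 0.4016, 0.8356], [0.0, 0.0, 0.0, 1.0]] ['color', 'mtx', 'T']
top [[425.6148165715439, 0.0, 322.11593840246536], [0.0, 425.6148165715439, 191.53800392305993], [0.0, 0.0, 1.0]] [[0.0079, 0.9971, -0.0756, 0.3915], [-0.9999, 0.0073, -0.0076, 0.0044], [-0.007, 0.0756, 0.9971, 1.4308], [0.0, 0.0, 0.0, 1.0]] ['color', 'mtx', 'T']
wrist [[309.70691628693146, 0.0, 320.2803378560003], [0.0, 309.70691628693146, 198.63708412469106], [0.0, 0.0, 1.0]] [[0.4436, -0.8472, -0.2923, 0.2001], [0.8962, 0.4186, 0.1469, 0.5964], [-0.0021, -0.3272, 0.945, 0.3716], [0.0, 0.0, 0.0, 1.0]] ['color', 'mtx', 'T']
```

View pics/top0.png

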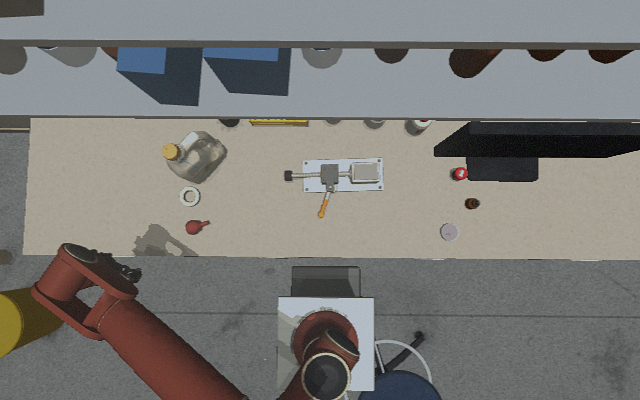

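View pics/scene0.png

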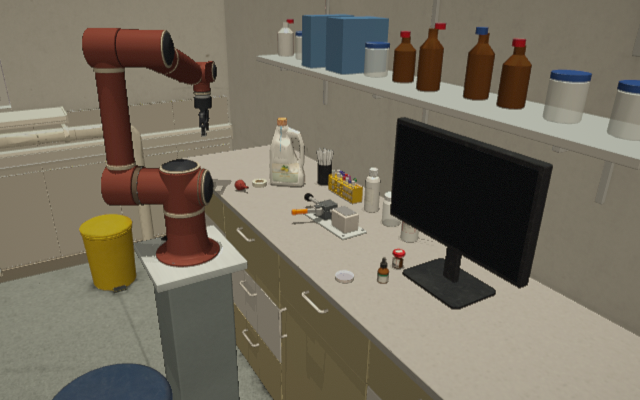

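View pics/wrist0.png

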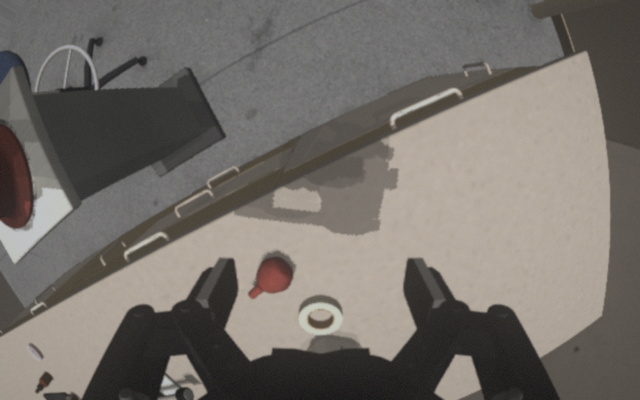

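```bash
python3 - <<'E'
import cv2
a=cv2.imread("pics/top0.png")[145:230,270:395]
cv2.imwrite("pics/topz.png",cv2.resize(a,None,fx=6,fy=6,interpolation=cv2.INTER_CUBIC))
a=cv2.imread("pics/scene0.png")[180:250,270:390]
cv2.imwrite("pics/scenez.png",cv2.resize(a,None,fx=6,fy=6,interpolation=cv2.INTER_CUBIC))
E
```

```text
(no output)
```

View pics/topz.png

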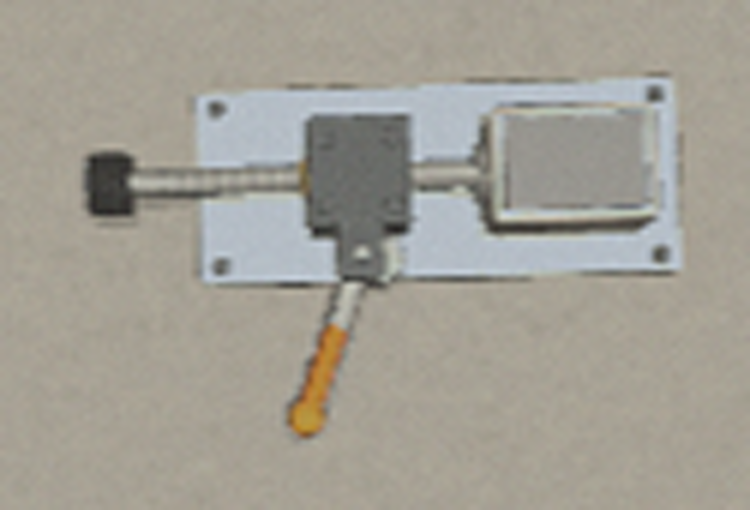

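View pics/scenez.png

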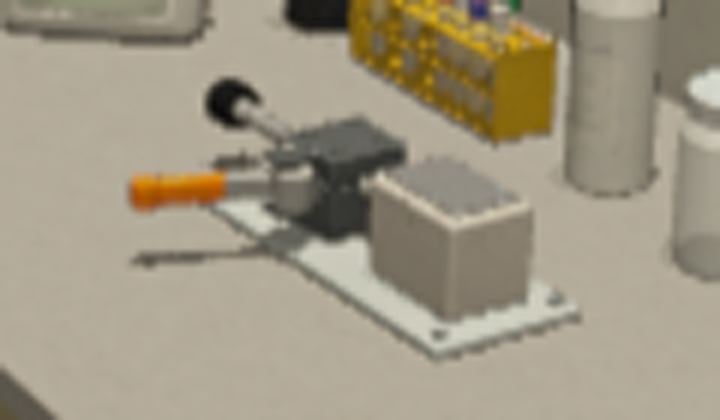

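```bash
cat > h.py <<'E'
import numpy as np
from scipy.spatial.transform import Rotation as R
from scipy.optimize import least_squares
def proj(d,P,fish=False):
    T=d["T"];K=d["mtx"];P=np.atleast_2d(P)
    c=(P-T[:3,3])@T[:3,:3]
    X=np.c_[c[:,0],-c[:,1],-c[:,2]]
    if fish:
        rho=np.hypot(X[:,0],X[:,1]);th=np.arctan2(rho,X[:,2]);s=th/np.maximum(rho,1e-9)
        u=X[:,:2]*s[:,None]
    else: u=X[:,:2]/X[:,2:]
    return u*[K[0,0],K[1,1]]+[K[0,2],K[1,2]]
def ray(d,px,fish=False):
    K=d["mtx"];u=(np.array(px,float)-[K[0,2],K[1,2]])/[K[0,0],K[1,1]]
    if fish:
        th=np.linalg.norm(u);v=np.array([*(u/max(th,1e-9)*np.sin(th)),np.cos(th)])
    else: v=np.array([*u,1.])
    v=d["T"][:3,:3]@(v*[1,-1,-1]);return d["T"][:3,3],v
def atz(d,px,z,fish=False):
    o,v=ray(d,px,fish);return o+v*(z-o[2])/v[2]
def w(p,P):
    c,s=np.cos(p[2]),np.sin(p[2]);P=np.atleast_2d(P)
    return np.c_[p[0]+c*P[:,0]-s*P[:,1],p[1]+s*P[:,0]+c*P[:,1],P[:,2]]
E
python3 - <<'E'
from h import *
from station import ctrl
import numpy as np
d=ctrl.get_image("top")
z=lambda a:(np.array(a,float)+.5)/6-.5+[270,145]
Z=z([[198,95],[675,77],[683,270],[203,285],[308,116],[410,116]])
P=np.array([[55,90,10],[55,-180,10],[-55,-180,10],[-55,90,10],[30,28,70],[30,-28,70]])/1e3
f=lambda p:(proj(d,w(p,P))-Z).ravel()
r=least_squares(f,[.45,0,0]);p=r.x;print(p,np.round(r.fun.reshape(-1,2),2))
np.save("p.npy",p)
def topress(X):
    c,s=np.cos(p[2]),np.sin(p[2]);dx=X[:2]-p[:2];return np.array([c*dx[0]+s*dx[1],-s*dx[0]+c*dx[1]])*1e3
for n,a,zz in [("knob",(110,184),.045),("ball",(307,415),.0485),("pin",(361,253),.07)]:
    X=atz(d,z(a),zz);print(n,X,topress(X))
b=topress(atz(d,z((307,415)),.0485));v=b-[-45,0];print("lever dir deg",np.degrees(np.arctan2(v[1],v[0])),np.hypot(*v))
for n,a,zz in [("dropper",(472,203),.04),("dish",(449,232),.01),("cup",(459,173),.05)]:print(n,atz(d,a,zz))
E
```

```text
[ 0.55407577 -0.00905422  0.04046795] [[-0.36 -0.48]
 [ 0.31 -0.16]
 [ 0.4   0.24]
 [-0.24  0.41]
 [-0.24  0.28]
 [ 0.13 -0.3 ]]
knob [0.54918605 0.12747238 0.045     ] [  0.63772113 136.61263783]
ball [0.42391927 0.01882144 0.0485    ] [-128.92218375   33.11855962]
pin [ 0.51017991 -0.0095786   0.07      ] [-43.88114654   1.25193802]
lever dir deg 158.46411489479746 90.22068453230555
dropper [ 0.46296291 -0.47426149  0.04      ]
dish [ 0.36764105 -0.40668595  0.01      ]
cup [ 0.55993857 -0.43040905  0.05      ]
```

```bash
cat >> h.py <<'E'
def rel(o,pos,head=None):
    """shift cm & rotvec deg in tool axes to reach world pos with tool x heading (deg world), tool z down"""
    R0=R.from_rotvec(o["tool_rot"]);s=R0.inv().apply(np.array(pos)-o["tool_pos"])*100
    if head is None: return np.round(s,2),np.zeros(3)
    h=np.radians(head);x=np.array([np.cos(h),np.sin(h),0]);z=np.array([0,0,-1.]);M=np.c_[x,np.cross(z,x),z]
    return np.round(s,2),np.round(np.degrees((R0.inv()*R.from_matrix(M)).as_rotvec()),2)
def heading(o):
    x=R.from_rotvec(o["tool_rot"]).as_matrix();return np.degrees(np.arctan2(x[1,0],x[0,0])),np.round(x[:,2],4)
E
python3 - <<'E'
from h import *
from station import ctrl
o=ctrl.get_obs();p=np.load("p.npy")
print(heading(o))
d=ctrl.get_image("top")
for a in [(195,183),(172,151),(215,150)]: print(atz(d,a,.0),atz(d,a,.2))
t=w(p,[[0,180,40]])if 0 else w(p,[[0,.178,.17]])[0];print(t)
H=heading(o)[0]
for hh in (np.degrees(p[2])-90,np.degrees(p[2])+90):
    print(hh,rel(o,[.34,.17,.23],hh),rel(o,t,hh))
E
```

```text
(np.float64(153.71044562770544), array([-7.0e-04, -1.1e-03, -1.0e+00]))
[0.52570444 0.44568089 0.        ] [0.50694007 0.38400338 0.2       ]
[0.6345402  0.52748923 0.        ] [0.60056255 0.4543764  0.2       ]
[0.63895676 0.38092659 0.        ] [0.60436175 0.32830057 0.2       ]
[0.54687445 0.16880005 0.17      ]
-87.68135733836989 (array([-22.96, -32.16,   0.09]), array([-4.0000e-02, -8.0000e-02, -1.1861e+02])) (array([-41.56, -23.1 ,   6.08]), array([-4.0000e-02, -8.0000e-02, -1.1861e+02]))
92.31864266163011 (array([-22.96, -32.16,   0.09]), array([-7.000e-02,  3.000e-02,  6.139e+01])) (array([-41.56, -23.1 ,   6.08]), array([-7.000e-02,  3.000e-02,  6.139e+01]))
```

Emit:
play_rows([
  [[0, -3, -4, 0, 0, 0, 8], [1, -6, -8, 0, 0, 0, 16], [1, -9, -12, 0, 0, 0, 24], [1, -12, -16, 0, 0, 0, 32], [1, -15, -20, 0, 0, 0, 40], [1, -18, -25, 0, 0, 0, 48], [1, -21, -29, 0, 0, 0, 55], [1, -24, -31.5, 0.5, 0, 0, 61.4], [1, -28, -29, 2, 0, 0, 61.4], [1, -33, -27, 3.5, 0, 0, 61.4], [1, -38, -25, 5, 0, 0, 61.4], [1, -41.5, -23.1, 6, 0, 0, 61.4], [1, -41.5, -23.1, 6, 0, 0, 61.4], [1, -41.5, -23.1, 6, 0, 0, 61.4]],
])

```text
t: 2.0
tool_pos: [0.5458, 0.1692, 0.1708]
tool_rot: [-2.176, -2.266, 0.003]
contact_force: [-0.6, -0.3, 0.3]
opening: -0.0003
```

```bash
python3 - <<'E'
from h import *
from station import ctrl
import cv2
o=ctrl.get_obs();p=np.load("p.npy");print(heading(o),o["q"])
d=ctrl.get_image("wrist");im=np.ascontiguousarray(d["color"][:,:,::-1]);cv2.imwrite("pics/w1.png",im)
pts=np.array([[55,90,10],[55,-180,10],[-55,-180,10],[-55,90,10],[30,28,70],[30,-28,70],[-30,28,70],[-30,-28,70],[0,136.6,45],[0,148.6,62],[0,124.6,62],[-45,0,70],[-128.9,33,48.5]])/1e3
for q in proj(d,w(p,pts),True): cv2.circle(im,tuple(np.round(q).astype(int)),2,(0,0,255),1)
cv2.imwrite("pics/w1o.png",im)
E
```

```text
(np.float64(92.31829536511863), array([-1.4e-03, -9.0e-04, -1.0e+00])) [ 1.70678192e-01 -2.82115006e-02  1.79730518e+00 -6.44676985e-04
  1.37404038e+00  1.30343417e-01]
```

View pics/w1o.png

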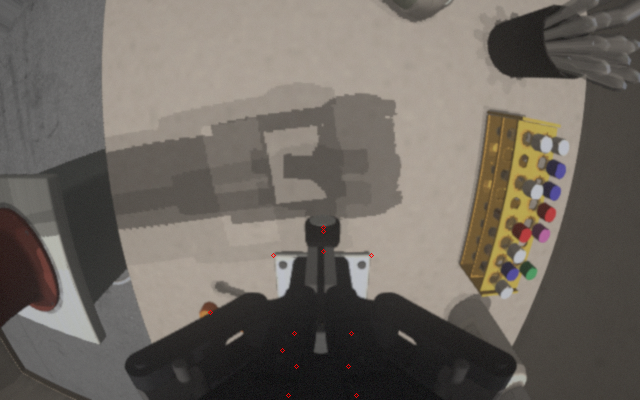

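Emit:
play_rows([
  [[1, 0, 0, 4, 0, 0, 0], [1, 0, 0, 8, 0, 0, 0], [1, 0, 0, 11, 0, 0, 0], [1, 0, 0, 13.2, 0, 0, 0], [1, -0.5, 0, 13.4, 0, 0, 0], [1, -0.8, 0, 13.4, 0, 0, 0], [1, -0.8, 0, 13.4, 0, 0, 0], [1, -0.8, 0, 13.4, 0, 0, 0]],
])

```text
t: 3.05
tool_pos: [0.5468, 0.1613, 0.0386]
tool_rot: [2.175, 2.265, 0.002]
contact_force: [0.0, 0.7, 0.5]
opening: 0.0001
```

```bash
python3 - <<'E'
from h import *
from station import ctrl
import cv2
o=ctrl.get_obs();p=np.load("p.npy");print(heading(o),o["tool_pos"],o["contact_force"])
d=ctrl.get_image("scene");im=d["color"][150:240,260:400,::-1]
cv2.imwrite("pics/s2.png",cv2.resize(im,None,fx=5,fy=5,interpolation=cv2.INTER_CUBIC))
d=ctrl.get_image("top");im=d["color"][145:230,270:395,::-1]
cv2.imwrite("pics/t2.png",cv2.resize(im,None,fx=6,fy=6,interpolation=cv2.INTER_CUBIC))
E
```

```text
(np.float64(92.32639807211262), array([ 1.8e-03, -3.0e-04, -1.0e+00])) [0.54681651 0.16131588 0.03855776] [0.02857069 0.65098416 0.46665072]
```

View pics/s2.png

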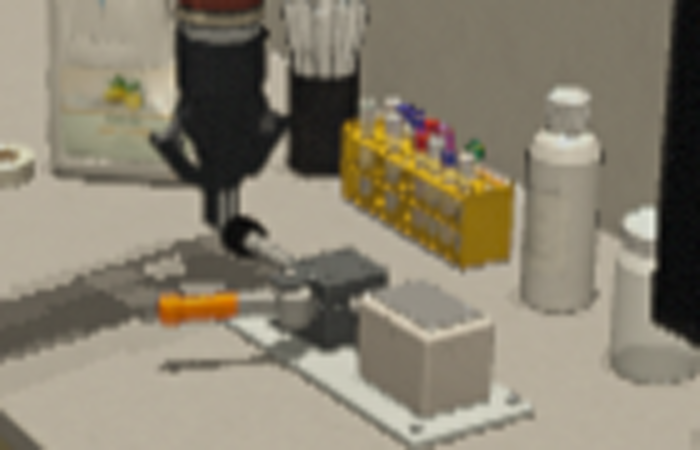

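View pics/t2.png

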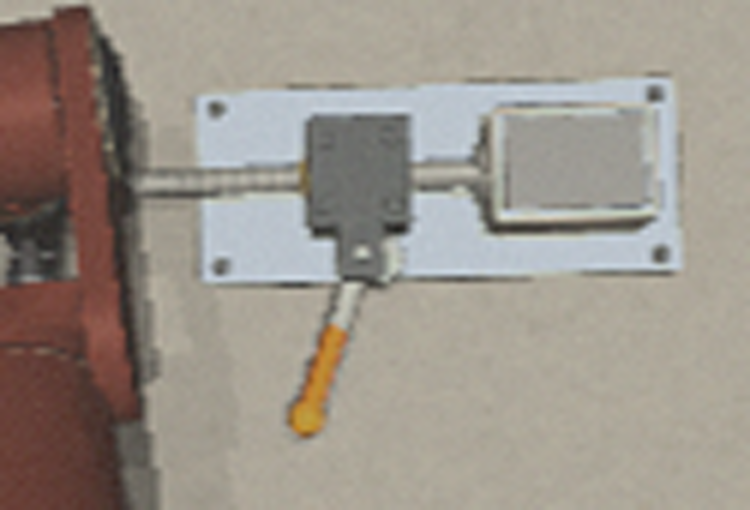

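Emit:
play_rows([
  [[1, -0.3, 0, 0.1, 0, 0, 0], [1, -0.6, 0, 0.1, 0, 0, 0], [1, -0.8, 0, 0.1, 0, 0, 0], [1, -1.0, 0, 0.1, 0, 0, 0], [1, -1.1, 0, 0.1, 0, 0, 0], [1, -1.2, 0, 0.1, 0, 0, 0], [1, -1.3, 0, 0.1, 0, 0, 0]],
])

```text
t: 4.03
tool_pos: [0.5469, 0.149, 0.037]
tool_rot: [2.176, 2.266, 0.002]
contact_force: [0.3, 4.1, -0.7]
opening: 0.0001
```

Emit:
play_rows([
  [[1, -0.2, 0, 0, 0, 0, 0], [1, -0.4, 0, 0, 0, 0, 0], [1, -0.6, 0, 0, 0, 0, 0], [1, -0.8, 0, 0, 0, 0, 0], [1, -1.0, 0, 0, 0, 0, 0], [1, -1.2, 0, 0, 0, 0, 0], [1, -1.4, 0, 0, 0, 0, 0], [1, -1.6, 0, 0, 0, 0, 0], [1, -1.8, 0, 0, 0, 0, 0]],
])

```text
t: 5.15
tool_pos: [0.5477, 0.1309, 0.037]
tool_rot: [2.176, 2.266, 0.002]
contact_force: [-0.0, 3.7, -0.8]
opening: -0.0001
```

Emit:
play_rows([
  [[1, -0.1, 0, 0, 0, 0, 0], [1, -0.2, 0, 0, 0, 0, 0], [1, -0.3, 0, 0, 0, 0, 0], [1, -0.4, 0, 0, 0, 0, 0], [1, -0.5, 0, 0, 0, 0, 0]],
])

```text
t: 5.78
tool_pos: [0.5479, 0.1258, 0.0369]
tool_rot: [2.176, 2.266, 0.002]
contact_force: [0.2, 4.2, -0.5]
opening: -0.0001
```

Emit:
play_rows([
  [[1, -0.1, 0, 0, 0, 0, 0], [1, -0.2, 0, 0, 0, 0, 0], [1, -0.3, 0, 0, 0, 0, 0], [1, -0.4, 0, 0, 0, 0, 0]],
])

```text
t: 6.28
tool_pos: [0.548, 0.1218, 0.037]
tool_rot: [2.176, 2.266, 0.002]
contact_force: [0.2, 3.7, 0.1]
opening: -0.0002
```

Emit:
play_rows([
  [[1, -0.1, 0, 0, 0, 0, 0], [1, -0.2, 0, 0, 0, 0, 0], [1, -0.3, 0, 0, 0, 0, 0]],
])

```text
t: 6.65
tool_pos: [0.5482, 0.1187, 0.0369]
tool_rot: [-2.176, -2.266, -0.002]
contact_force: [0.4, 3.3, -0.3]
opening: -0.0
```

Emit:
play_rows([
  [[1, -0.1, 0, 0, 0, 0, 0], [1, -0.2, 0, 0, 0, 0, 0], [1, -0.3, 0, 0, 0, 0, 0]],
])

```text
t: 7.02
tool_pos: [0.5483, 0.1157, 0.0369]
tool_rot: [-2.176, -2.266, -0.002]
contact_force: [1.6, 4.4, -0.8]
opening: 0.0001
```

Emit:
play_rows([
  [[1, -0.1, 0, 0, 0, 0, 0], [1, -0.2, 0, 0, 0, 0, 0], [1, -0.3, 0, 0, 0, 0, 0]],
])

```text
t: 7.4
tool_pos: [0.5484, 0.1126, 0.037]
tool_rot: [2.176, 2.266, 0.002]
contact_force: [0.7, 4.3, 0.3]
opening: 0.0001
```

Emit:
play_rows([
  [[1, -0.1, 0, 0, 0, 0, 0], [1, -0.2, 0, 0, 0, 0, 0], [1, -0.3, 0, 0, 0, 0, 0]],
])

```text
t: 7.78
tool_pos: [0.5486, 0.1095, 0.037]
tool_rot: [2.176, 2.266, 0.002]
contact_force: [0.4, 4.0, -1.0]
opening: -0.0001
```

Emit:
play_rows([
  [[1, -0.1, 0, 0, 0, 0, 0], [1, -0.2, 0, 0, 0, 0, 0], [1, -0.3, 0, 0, 0, 0, 0]],
])

```text
t: 8.15
tool_pos: [0.5487, 0.1065, 0.037]
tool_rot: [2.176, 2.266, 0.002]
contact_force: [0.5, 3.4, 0.6]
opening: -0.0003
```

Emit:
play_rows([
  [[1, -0.1, 0, 0, 0, 0, 0], [1, -0.2, 0, 0, 0, 0, 0], [1, -0.3, 0, 0, 0, 0, 0]],
])

```text
t: 8.52
tool_pos: [0.5488, 0.1034, 0.037]
tool_rot: [2.176, 2.266, 0.002]
contact_force: [0.7, 4.6, -0.8]
opening: -0.0002
```

Emit:
play_rows([
  [[1, -0.1, 0, 0, 0, 0, 0], [1, -0.2, 0, 0, 0, 0, 0], [1, -0.3, 0, 0, 0, 0, 0]],
])

```text
t: 8.9
tool_pos: [0.5489, 0.1011, 0.037]
tool_rot: [-2.175, -2.265, -0.004]
contact_force: [0.0, 7.7, -0.4]
opening: 0.0002
```

Emit:
play_rows([
  [[1, -0.05, 0, 0, 0, 0, 0], [1, -0.1, 0, 0, 0, 0, 0], [1, -0.1, 0, 0, 0, 0, 0]],
])

```text
t: 9.28
tool_pos: [0.5489, 0.1009, 0.037]
tool_rot: [-2.175, -2.264, -0.006]
contact_force: [-0.4, 6.7, -1.0]
opening: -0.0003
```

Emit:
play_rows([
  [[1, -0.1, 0, 0, 0, 0, 0], [1, -0.2, 0, 0, 0, 0, 0], [1, -0.3, 0, 0, 0, 0, 0], [1, -0.3, 0, 0, 0, 0, 0]],
])

```text
t: 9.78
tool_pos: [0.549, 0.0992, 0.037]
tool_rot: [-2.174, -2.263, -0.009]
contact_force: [-0.6, 9.3, -0.7]
opening: 0.0
```

Emit:
play_rows([
  [[1, 0.2, 0, 0, 0, 0, 0], [1, 0.6, 0, 0, 0, 0, 0], [1, 1.5, 0, 0, 0, 0, 0], [1, 3, 0, 0, 0, 0, 0], [1, 4, 0, -4, 0, 0, 0], [1, 4, 0, -9, 0, 0, 0], [1, 4, 0, -9, 0, 0, 0]],
])

```text
t: 10.65
tool_pos: [0.5507, 0.1399, 0.133]
tool_rot: [2.173, 2.265, 0.021]
contact_force: [0.5, -0.1, 0.1]
opening: 0.0001
```

```bash
python3 - <<'E'
from h import *
from station import ctrl
import cv2
o=ctrl.get_obs();p=np.load("p.npy");print(heading(o),o["tool_pos"],o["contact_force"])
phi0=np.radians(158.5)
# lever waypoint: tool centre at radius r along, offset off normal (behind)
def wp(lev,off,z,r=.066):
    phi=np.radians(270)-2.0+lev; u=np.array([np.cos(phi),np.sin(phi)]);n=np.array([-u[1],u[0]])
    q=np.array([-.045,0])+r*u-off*n
    return w(p,[[*q,z]])[0], np.degrees(phi)+90-180+np.degrees(p[2])
for z in(.127,.036):
    t,h=wp(.053,.035,z);print(t,h,rel(o,t,h))
d=ctrl.get_image("scene");im=d["color"][150:240,260:400,::-1]
cv2.imwrite("pics/s3.png",cv2.resize(im,None,fx=5,fy=5,interpolation=cv2.INTER_CUBIC))
E
```

```text
(np.float64(92.36056931334043), array([ 0.0113,  0.008 , -0.9999])) [0.55073655 0.1398624  0.13301755] [ 0.52934647 -0.12560689  0.06257954]
[0.45832875 0.04391573 0.127     ] 70.76375994965882 (array([-9.21, -9.63,  0.42]), array([ 0.57, -0.55, 21.59]))
[0.45832875 0.04391573 0.036     ] 70.76375994965882 (array([-9.28, -9.74,  9.52]), array([ 0.57, -0.55, 21.59]))
```

View pics/s3.png

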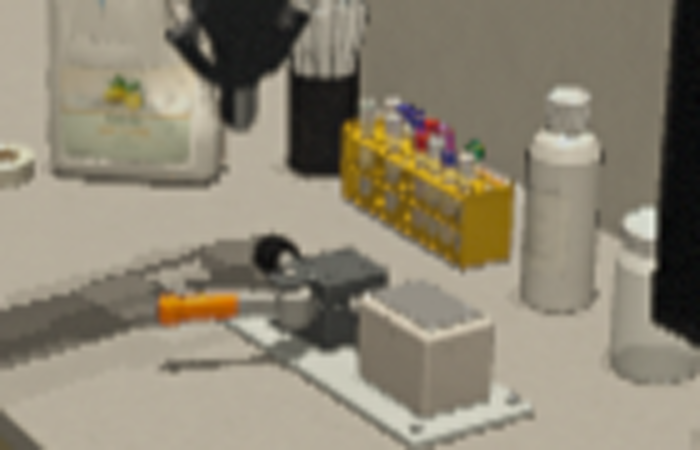

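Emit:
play_rows([
  [[1, -2.5, -3, 0, 0.5, -0.5, 7], [1, -5, -5.5, 0.2, 0.5, -0.5, 14], [1, -7.5, -8, 0.4, 0.5, -0.5, 21], [1, -9.2, -9.7, 2, 0.5, -0.5, 21.6], [1, -9.3, -9.7, 5, 0.5, -0.5, 21.6], [1, -9.3, -9.7, 8, 0.5, -0.5, 21.6], [1, -9.3, -9.7, 9.5, 0.5, -0.5, 21.6], [1, -9.3, -9.7, 9.5, 0.5, -0.5, 21.6]],
])

```text
t: 11.7
tool_pos: [0.4548, 0.0436, 0.032]
tool_rot: [-2.557, -1.816, 0.01]
contact_force: [-0.3, -0.1, 1.0]
opening: -0.0004
```

```bash
cat >> h.py <<'E'
p=np.array([0.55407577,-0.00905422,0.04046795])
def wp(lev,off,z,r=.066):
    phi=np.radians(270)-2.0+lev; u=np.array([np.cos(phi),np.sin(phi)]);n=np.array([-u[1],u[0]])
    q=np.array([-.045,0])+r*u-off*n
    return w(p,[[*q,z]])[0], np.degrees(phi)+90-180+np.degrees(p[2])
def tolev(o,r=.066,off=.0175):
    "lever angle implied by tool position if in contact, tool normal along lever"
    c,s=np.cos(p[2]),np.sin(p[2]);d=o["tool_pos"][:2]-p[:2];q=np.array([c*d[0]+s*d[1],-s*d[0]+c*d[1]])-[-.045,0]
    R_=np.hypot(*q);a=np.arctan2(q[1],q[0])%(2*np.pi)
    return a+np.arcsin(off/R_)-(np.radians(270)-2.0),np.sqrt(R_**2-off**2)
def plan(o,levs,off=.0175,z=.036,r=.066):
    for l in levs:
        t,h=wp(l,off,z,r);s,a=rel(o,t,h);print(round(l,2),[round(float(v),2) for v in [*s,*a]])
E
python3 - <<'E'
from h import *
from station import ctrl
import cv2
o=ctrl.get_obs();print(heading(o),o["tool_pos"],o["contact_force"],tolev(o))
for off in (.03,.025,.02,.0175): plan(o,[.053],off)
plan(o,np.arange(.05,1.01,.05))
d=ctrl.get_image("scene");im=d["color"][150:240,260:400,::-1]
cv2.imwrite("pics/s4.png",cv2.resize(im,None,fx=5,fy=5,interpolation=cv2.INTER_CUBIC))
E
```

```text
(np.float64(70.76175453866028), array([-7.8e-03,  4.0e-04, -1.0e+00])) [0.45481763 0.04360003 0.03195062] [-0.29633894 -0.07396082  0.95697217] (np.float64(-0.1687723570732289), np.float64(0.07489458930265223))
0.05 [-0.36, 0.32, -0.41, -0.43, 0.13, -0.0]
0.05 [-0.86, 0.32, -0.41, -0.43, 0.13, -0.0]
0.05 [-1.36, 0.32, -0.4, -0.43, 0.13, -0.0]
0.05 [-1.61, 0.32, -0.4, -0.43, 0.13, -0.0]
0.05 [-1.59, 0.32, -0.4, -0.43, 0.13, 0.17]
0.1 [-1.92, 0.24, -0.4, -0.43, 0.12, -2.7]
0.15 [-2.25, 0.18, -0.4, -0.43, 0.11, -5.56]
0.2 [-2.59, 0.13, -0.4, -0.44, 0.09, -8.42]
0.25 [-2.93, 0.1, -0.4, -0.44, 0.08, -11.29]
0.3 [-3.27, 0.09, -0.4, -0.44, 0.07, -14.15]
0.35 [-3.61, 0.1, -0.4, -0.44, 0.06, -17.02]
0.4 [-3.95, 0.12, -0.4, -0.45, 0.05, -19.88]
0.45 [-4.29, 0.15, -0.4, -0.45, 0.04, -22.75]
0.5 [-4.63, 0.21, -0.4, -0.45, 0.03, -25.61]
0.55 [-4.96, 0.28, -0.4, -0.45, 0.02, -28.48]
0.6 [-5.29, 0.37, -0.4, -0.45, 0.01, -31.34]
0.65 [-5.62, 0.48, -0.4, -0.45, -0.01, -34.21]
0.7 [-5.94, 0.6, -0.4, -0.45, -0.02, -37.07]
0.75 [-6.25, 0.73, -0.4, -0.45, -0.03, -39.94]
0.8 [-6.56, 0.89, -0.4, -0.45, -0.04, -42.8]
0.85 [-6.85, 1.05, -0.4, -0.45, -0.05, -45.67]
0.9 [-7.14, 1.24, -0.4, -0.46, -0.06, -48.53]
0.95 [-7.42, 1.43, -0.4, -0.46, -0.07, -51.4]
1.0 [-7.69, 1.64, -0.4, -0.45, -0.09, -54.26]
```

View pics/s4.png

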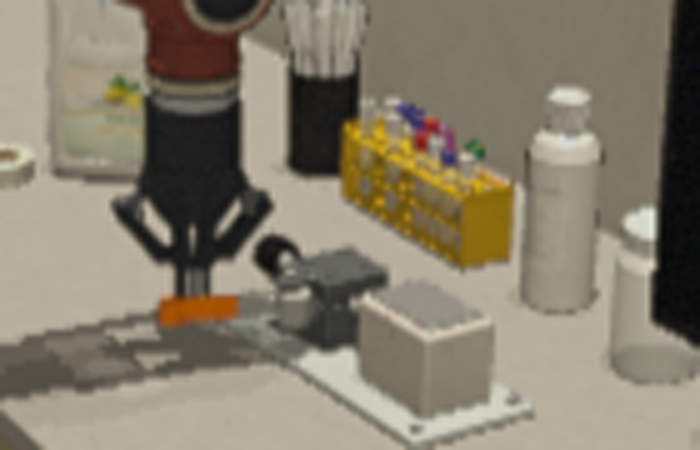

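Emit:
play_rows([
  [[1, -0.5, 0.32, -0.4, -0.4, 0, 0], [1, -1.0, 0.32, -0.4, -0.4, 0, 0], [1, -1.3, 0.32, -0.4, -0.4, 0, 0], [1, -1.6, 0.32, -0.4, -0.4, 0, 0], [1, -1.9, 0.24, -0.4, -0.4, 0, -2.7], [1, -2.25, 0.18, -0.4, -0.4, 0, -5.6], [1, -2.6, 0.13, -0.4, -0.4, 0, -8.4], [1, -2.9, 0.1, -0.4, -0.4, 0, -11.3]],
])

```text
t: 12.75
tool_pos: [0.4476, 0.0157, 0.0375]
tool_rot: [2.366, 2.063, 0.002]
contact_force: [-0.2, 0.7, -0.5]
opening: 0.0002
```

```bash
python3 - <<'E'
from h import *
from station import ctrl
o=ctrl.get_obs();print(heading(o),o["tool_pos"],o["contact_force"],tolev(o))
plan(o,np.arange(.3,1.25,.05))
E
```

```text
(np.float64(82.14870284468554), array([ 0.0025, -0.0011, -1.    ])) [0.44759596 0.01571994 0.03754986] [-0.15579274  0.7456155  -0.47231704] (np.float64(0.2448649046750262), np.float64(0.06469410989159621))
0.3 [-0.36, -0.22, 0.15, 0.15, 0.04, -2.77]
0.35 [-0.7, -0.28, 0.15, 0.15, 0.05, -5.63]
0.4 [-1.04, -0.33, 0.15, 0.15, 0.05, -8.5]
0.45 [-1.38, -0.36, 0.16, 0.15, 0.06, -11.36]
0.5 [-1.72, -0.37, 0.16, 0.14, 0.06, -14.23]
0.55 [-2.06, -0.37, 0.16, 0.14, 0.06, -17.09]
0.6 [-2.4, -0.34, 0.16, 0.14, 0.07, -19.96]
0.65 [-2.74, -0.31, 0.16, 0.14, 0.07, -22.82]
0.7 [-3.08, -0.25, 0.16, 0.14, 0.07, -25.69]
0.75 [-3.41, -0.18, 0.16, 0.14, 0.08, -28.55]
0.8 [-3.74, -0.09, 0.16, 0.14, 0.08, -31.41]
0.85 [-4.07, 0.02, 0.16, 0.13, 0.08, -34.28]
0.9 [-4.38, 0.14, 0.16, 0.13, 0.09, -37.14]
0.95 [-4.7, 0.28, 0.16, 0.13, 0.09, -40.01]
1.0 [-5.0, 0.43, 0.16, 0.13, 0.09, -42.87]
1.05 [-5.3, 0.6, 0.16, 0.13, 0.1, -45.74]
1.1 [-5.59, 0.78, 0.16, 0.12, 0.1, -48.6]
1.15 [-5.87, 0.98, 0.16, 0.12, 0.1, -51.47]
1.2 [-6.14, 1.19, 0.16, 0.12, 0.11, -54.33]
```

Continue to about 0.6.

Emit:
play_rows([
  [[1, -0.35, -0.22, 0.1, 0, 0, -2.8], [1, -0.7, -0.28, 0.1, 0, 0, -5.6], [1, -1.05, -0.33, 0.1, 0, 0, -8.5], [1, -1.4, -0.36, 0.1, 0, 0, -11.4], [1, -1.7, -0.37, 0.1, 0, 0, -14.2], [1, -2.05, -0.37, 0.1, 0, 0, -17], [1, -2.4, -0.34, 0.1, 0, 0, -20]],
])

```text
t: 13.62
tool_pos: [0.4408, -0.0072, 0.0366]
tool_rot: [1.971, 2.444, 0.003]
contact_force: [0.4, 2.7, 0.8]
opening: -0.0
```

```bash
python3 - <<'E'
from h import *
from station import ctrl
o=ctrl.get_obs();print(heading(o),o["tool_pos"],o["contact_force"],tolev(o))
plan(o,np.arange(.6,1.55,.05))
E
```

```text
(np.float64(102.2242568943268), array([ 2.3e-03,  6.0e-04, -1.0e+00])) [ 0.44078744 -0.00715045  0.03656893] [0.43376064 2.68494604 0.83708298] (np.float64(0.5929025911626682), np.float64(0.06615096479872806))
0.6 [-0.05, 0.0, 0.06, 0.14, -0.01, 0.12]
0.65 [-0.38, -0.08, 0.06, 0.14, -0.0, -2.75]
0.7 [-0.71, -0.14, 0.06, 0.14, 0.0, -5.61]
0.75 [-1.05, -0.19, 0.06, 0.14, 0.0, -8.47]
0.8 [-1.39, -0.22, 0.06, 0.14, 0.01, -11.34]
0.85 [-1.73, -0.23, 0.06, 0.14, 0.01, -14.2]
0.9 [-2.08, -0.22, 0.06, 0.14, 0.01, -17.07]
0.95 [-2.42, -0.2, 0.06, 0.14, 0.02, -19.93]
1.0 [-2.75, -0.16, 0.06, 0.14, 0.02, -22.8]
1.05 [-3.09, -0.11, 0.06, 0.14, 0.02, -25.66]
1.1 [-3.43, -0.04, 0.06, 0.14, 0.03, -28.53]
1.15 [-3.75, 0.05, 0.06, 0.14, 0.03, -31.39]
1.2 [-4.08, 0.16, 0.06, 0.14, 0.03, -34.26]
1.25 [-4.4, 0.28, 0.06, 0.14, 0.04, -37.12]
1.3 [-4.71, 0.42, 0.06, 0.13, 0.04, -39.99]
1.35 [-5.02, 0.57, 0.06, 0.13, 0.05, -42.85]
1.4 [-5.31, 0.74, 0.06, 0.13, 0.05, -45.72]
1.45 [-5.6, 0.92, 0.06, 0.13, 0.05, -48.58]
1.5 [-5.88, 1.12, 0.06, 0.13, 0.06, -51.45]
```

Force 2.7 N, pushing. Continue to ~1.1 at the same pace.

Emit:
play_rows([
  [[1, -0.38, -0.08, 0, 0, 0, -2.8], [1, -0.71, -0.14, 0, 0, 0, -5.6], [1, -1.05, -0.19, 0, 0, 0, -8.5], [1, -1.4, -0.22, 0, 0, 0, -11.3], [1, -1.75, -0.23, 0, 0, 0, -14.2], [1, -2.1, -0.22, 0, 0, 0, -17], [1, -2.4, -0.2, 0, 0, 0, -20], [1, -2.75, -0.16, 0, 0, 0, -22.8], [1, -3.1, -0.11, 0, 0, 0, -25.7]],
])

```text
t: 14.75
tool_pos: [0.4448, -0.0358, 0.0364]
tool_rot: [-1.376, -2.82, -0.007]
contact_force: [-6.3, 7.3, 6.5]
opening: 0.0001
```

```bash
python3 - <<'E'
from h import *
from station import ctrl
o=ctrl.get_obs();print(heading(o),o["tool_pos"],o["contact_force"],tolev(o))
plan(o,np.arange(1.05,1.95,.05))
E
```

```text
(np.float64(127.98425839301363), array([-0.0017,  0.0057, -1.    ])) [ 0.44482463 -0.03581226  0.03635992] [-6.27828604  7.34768487  6.4667145 ] (np.float64(1.0153643813929243), np.float64(0.06669762230180179))
1.05 [-0.23, 0.0, 0.03, 0.12, -0.32, 0.1]
1.1 [-0.56, -0.08, 0.03, 0.13, -0.31, -2.77]
1.15 [-0.9, -0.14, 0.03, 0.14, -0.31, -5.63]
1.2 [-1.24, -0.18, 0.03, 0.15, -0.31, -8.5]
1.25 [-1.58, -0.21, 0.03, 0.15, -0.3, -11.36]
1.3 [-1.92, -0.23, 0.02, 0.16, -0.3, -14.23]
1.35 [-2.26, -0.22, 0.02, 0.17, -0.3, -17.09]
1.4 [-2.6, -0.2, 0.02, 0.18, -0.29, -19.96]
1.45 [-2.94, -0.16, 0.02, 0.18, -0.29, -22.82]
1.5 [-3.27, -0.1, 0.02, 0.19, -0.28, -25.69]
1.55 [-3.61, -0.03, 0.02, 0.2, -0.28, -28.55]
1.6 [-3.94, 0.06, 0.01, 0.21, -0.27, -31.42]
1.65 [-4.26, 0.16, 0.01, 0.21, -0.27, -34.28]
1.7 [-4.58, 0.28, 0.01, 0.22, -0.27, -37.15]
1.75 [-4.89, 0.42, 0.01, 0.23, -0.26, -40.01]
1.8 [-5.2, 0.57, 0.01, 0.23, -0.26, -42.88]
1.85 [-5.5, 0.74, 0.01, 0.24, -0.25, -45.74]
1.9 [-5.79, 0.92, 0.01, 0.25, -0.24, -48.6]
```

Emit:
play_rows([
  [[1, -0.25, 0, -0.05, 0, 0, 0], [1, -0.56, -0.08, -0.05, 0, 0, -2.8], [1, -0.9, -0.14, -0.05, 0, 0, -5.6], [1, -1.25, -0.18, -0.05, 0, 0, -8.5], [1, -1.6, -0.21, -0.05, 0, 0, -11.4], [1, -1.9, -0.23, -0.05, 0, 0, -14.2]],
])

```text
t: 15.5
tool_pos: [0.4523, -0.0504, 0.0364]
tool_rot: [-1.012, -2.962, -0.011]
contact_force: [-8.2, 7.2, 8.7]
opening: -0.0006
```

```bash
python3 - <<'E'
from h import *
from station import ctrl
o=ctrl.get_obs();print(heading(o),o["tool_pos"],o["contact_force"],tolev(o))
plan(o,np.arange(1.3,2.02,.05))
E
```

```text
(np.float64(142.2651513996293), array([-0.0085,  0.0104, -0.9999])) [ 0.45228321 -0.05035182  0.03635371] [-8.15319531  7.15780169  8.66492525] (np.float64(1.251551312344957), np.float64(0.0669460002488473))
1.3 [-0.32, 0.0, 0.03, 0.18, -0.75, 0.05]
1.35 [-0.65, -0.08, 0.03, 0.19, -0.75, -2.81]
1.4 [-0.99, -0.14, 0.02, 0.21, -0.74, -5.68]
1.45 [-1.33, -0.19, 0.02, 0.23, -0.74, -8.54]
1.5 [-1.67, -0.22, 0.01, 0.25, -0.73, -11.41]
1.55 [-2.01, -0.23, 0.01, 0.27, -0.73, -14.27]
1.6 [-2.35, -0.22, 0.0, 0.29, -0.72, -17.14]
1.65 [-2.69, -0.2, -0.0, 0.3, -0.71, -20.0]
1.7 [-3.03, -0.16, -0.0, 0.32, -0.71, -22.87]
1.75 [-3.37, -0.11, -0.01, 0.34, -0.7, -25.73]
1.8 [-3.7, -0.03, -0.01, 0.36, -0.69, -28.6]
1.85 [-4.03, 0.06, -0.02, 0.38, -0.68, -31.46]
1.9 [-4.35, 0.16, -0.02, 0.4, -0.68, -34.32]
1.95 [-4.67, 0.28, -0.03, 0.41, -0.67, -37.19]
2.0 [-4.99, 0.42, -0.03, 0.43, -0.66, -40.05]
```

Emit:
play_rows([
  [[1, -0.3, 0, -0.15, 0, -0.5, 0], [1, -0.65, -0.08, -0.15, 0, -0.5, -2.8], [1, -1.0, -0.14, -0.15, 0, -0.5, -5.7], [1, -1.33, -0.19, -0.15, 0, -0.5, -8.5], [1, -1.67, -0.22, -0.15, 0, -0.5, -11.4]],
])

```text
t: 16.12
tool_pos: [0.4609, -0.0607, 0.0365]
tool_rot: [-0.711, -3.048, -0.012]
contact_force: [-9.8, 5.5, 6.0]
opening: -0.0003
```

```bash
python3 - <<'E'
from h import *
from station import ctrl
o=ctrl.get_obs();print(heading(o),o["tool_pos"],o["contact_force"],tolev(o),o['q'])
plan(o,np.arange(1.5,2.02,.05))
E
```

```text
(np.float64(153.75427512913504), array([-0.0096,  0.0101, -0.9999])) [ 0.46092968 -0.06068581  0.03650097] [-9.80215811  5.48829055  6.01478906] (np.float64(1.446029245581328), np.float64(0.0670558261916584)) [-0.29534829 -0.1165361   2.12570684  0.00748964  1.14457471 -1.41117706]
1.5 [-0.36, 0.0, 0.05, 0.27, -0.75, 0.08]
1.55 [-0.69, -0.08, 0.04, 0.29, -0.74, -2.78]
1.6 [-1.03, -0.14, 0.04, 0.31, -0.74, -5.65]
1.65 [-1.37, -0.19, 0.03, 0.33, -0.73, -8.51]
1.7 [-1.71, -0.22, 0.03, 0.35, -0.72, -11.38]
1.75 [-2.05, -0.23, 0.02, 0.36, -0.71, -14.24]
1.8 [-2.39, -0.22, 0.02, 0.38, -0.7, -17.11]
1.85 [-2.73, -0.2, 0.01, 0.4, -0.69, -19.97]
1.9 [-3.07, -0.16, 0.01, 0.42, -0.69, -22.84]
1.95 [-3.4, -0.11, 0.01, 0.44, -0.68, -25.7]
2.0 [-3.74, -0.04, 0.0, 0.45, -0.67, -28.57]
```

Emit:
play_rows([
  [[1, -0.35, 0, -0.1, 0, -0.6, 0], [1, -0.69, -0.08, -0.1, 0, -0.6, -2.8], [1, -1.0, -0.14, -0.1, 0, -0.6, -5.6], [1, -1.37, -0.19, -0.1, 0, -0.6, -8.5]],
])

```text
t: 16.62
tool_pos: [0.4696, -0.0676, 0.0365]
tool_rot: [-0.48, -3.096, -0.011]
contact_force: [-7.9, 2.8, 6.1]
opening: -0.0001
```

```bash
python3 - <<'E'
from h import *
from station import ctrl
o=ctrl.get_obs();print(heading(o),o["tool_pos"],o["contact_force"],tolev(o))
plan(o,np.arange(1.65,2.12,.05))
E
```

```text
(np.float64(162.35897694428482), array([-0.0074,  0.0085, -0.9999])) [ 0.46960227 -0.06757808  0.0364961 ] [-7.89635245  2.83324459  6.07348437] (np.float64(1.6069660870556133), np.float64(0.06685866686948057))
1.65 [-0.29, 0.0, 0.05, 0.33, -0.55, 0.09]
1.7 [-0.62, -0.08, 0.04, 0.35, -0.54, -2.77]
1.75 [-0.95, -0.14, 0.04, 0.36, -0.53, -5.64]
1.8 [-1.29, -0.19, 0.04, 0.37, -0.52, -8.5]
1.85 [-1.63, -0.21, 0.03, 0.39, -0.51, -11.37]
1.9 [-1.97, -0.23, 0.03, 0.4, -0.5, -14.23]
1.95 [-2.31, -0.22, 0.03, 0.41, -0.5, -17.1]
2.0 [-2.66, -0.2, 0.02, 0.43, -0.49, -19.96]
2.05 [-2.99, -0.16, 0.02, 0.44, -0.48, -22.83]
2.1 [-3.33, -0.11, 0.02, 0.45, -0.47, -25.69]
```

Slower now: half steps to ~1.8.

Emit:
play_rows([
  [[1, -0.3, 0, -0.1, 0, -0.4, 0], [1, -0.45, -0.04, -0.1, 0, -0.4, -1.4], [1, -0.62, -0.08, -0.1, 0, -0.4, -2.8], [1, -0.8, -0.11, -0.1, 0, -0.4, -4.2], [1, -0.95, -0.14, -0.1, 0, -0.4, -5.6], [1, -1.1, -0.16, -0.1, 0, -0.4, -7]],
])

```text
t: 17.38
tool_pos: [0.4782, -0.0723, 0.0367]
tool_rot: [-0.289, -3.123, -0.011]
contact_force: [-4.7, 0.1, 1.0]
opening: 0.0002
```

```bash
python3 - <<'E'
from h import *
from station import ctrl
import cv2
o=ctrl.get_obs();print(heading(o),o["tool_pos"],o["contact_force"],tolev(o))
plan(o,np.arange(1.75,2.12,.025))
d=ctrl.get_image("top");im=d["color"][145:230,270:395,::-1]
cv2.imwrite("pics/t5.png",cv2.resize(im,None,fx=6,fy=6,interpolation=cv2.INTER_CUBIC))
d=ctrl.get_image("scene");im=d["color"][150:240,260:400,::-1]
cv2.imwrite("pics/s5.png",cv2.resize(im,None,fx=5,fy=5,interpolation=cv2.INTER_CUBIC))
E
```

```text
(np.float64(169.41357905925472), array([-0.0041,  0.0072, -1.    ])) [ 0.47817613 -0.07233684  0.03667682] [-4.73237774  0.09011385  0.99000223] (np.float64(1.7503665328033948), np.float64(0.06654622581161132))
1.75 [0.0, 0.05, 0.07, 0.36, -0.31, 1.42]
1.78 [-0.16, 0.01, 0.07, 0.36, -0.3, -0.01]
1.8 [-0.33, -0.03, 0.07, 0.37, -0.3, -1.45]
1.82 [-0.5, -0.07, 0.06, 0.37, -0.3, -2.88]
1.85 [-0.66, -0.1, 0.06, 0.37, -0.29, -4.31]
1.87 [-0.83, -0.13, 0.06, 0.38, -0.29, -5.74]
1.9 [-1.0, -0.16, 0.06, 0.38, -0.28, -7.18]
1.92 [-1.17, -0.18, 0.06, 0.39, -0.28, -8.61]
1.95 [-1.34, -0.19, 0.06, 0.39, -0.27, -10.04]
1.97 [-1.51, -0.21, 0.06, 0.39, -0.27, -11.47]
2.0 [-1.68, -0.21, 0.06, 0.4, -0.26, -12.91]
2.02 [-1.85, -0.22, 0.06, 0.4, -0.26, -14.34]
2.05 [-2.02, -0.22, 0.06, 0.4, -0.25, -15.77]
2.07 [-2.19, -0.21, 0.05, 0.41, -0.25, -17.2]
2.1 [-2.36, -0.2, 0.05, 0.41, -0.24, -18.64]
```

View pics/s5.png

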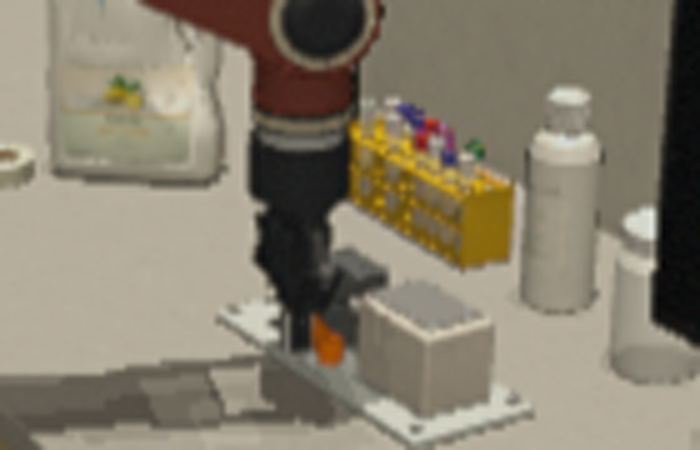

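Emit:
play_rows([
  [[1, -0.16, 0, 0, 0, 0, 0], [1, -0.3, -0.03, 0, 0, 0, -1.4], [1, -0.45, -0.07, 0, 0, 0, -2.9], [1, -0.6, -0.1, 0, 0, 0, -4.3], [1, -0.75, -0.12, 0, 0, 0, -5.5]],
])

```text
t: 18.1
tool_pos: [0.4863, -0.0753, 0.0368]
tool_rot: [-0.139, -3.137, -0.01]
contact_force: [-2.0, -1.3, -0.8]
opening: 0.0002
```

```bash
python3 - <<'E'
from h import *
from station import ctrl
o=ctrl.get_obs();print(heading(o),o["tool_pos"],o["contact_force"],tolev(o))
plan(o,np.arange(1.85,2.12,.025))
E
```

```text
(np.float64(174.93001610554316), array([-0.0016,  0.0065, -1.    ])) [ 0.4863192  -0.07528687  0.03677852] [-1.97740704 -1.32972304 -0.79615232] (np.float64(1.8784260074489953), np.float64(0.06604700308663661))
1.85 [0.19, 0.06, 0.08, 0.36, -0.13, 1.21]
1.88 [0.02, 0.01, 0.08, 0.36, -0.12, -0.23]
1.9 [-0.14, -0.03, 0.08, 0.36, -0.12, -1.66]
1.92 [-0.31, -0.07, 0.08, 0.37, -0.11, -3.09]
1.95 [-0.48, -0.1, 0.08, 0.37, -0.11, -4.52]
1.97 [-0.65, -0.13, 0.08, 0.37, -0.1, -5.96]
2.0 [-0.81, -0.15, 0.08, 0.37, -0.1, -7.39]
2.02 [-0.98, -0.17, 0.07, 0.37, -0.1, -8.82]
2.05 [-1.15, -0.19, 0.07, 0.37, -0.09, -10.25]
2.07 [-1.32, -0.2, 0.07, 0.37, -0.09, -11.69]
2.1 [-1.49, -0.21, 0.07, 0.37, -0.08, -13.12]
```

Emit:
play_rows([
  [[1, -0.1, -0.02, 0, 0, 0, -1], [1, -0.2, -0.04, 0, 0, 0, -2], [1, -0.3, -0.06, 0, 0, 0, -3], [1, -0.4, -0.08, 0, 0, 0, -4]],
])

```text
t: 18.6
tool_pos: [0.4908, -0.0763, 0.0371]
tool_rot: [-0.028, -3.141, -0.01]
contact_force: [-1.4, 0.5, -0.1]
opening: 0.0001
```

Emit:
play_rows([
  [[1, -0.07, -0.02, 0, 0, 0, -1], [1, -0.14, -0.03, 0, 0, 0, -2], [1, -0.2, -0.04, 0, 0, 0, -2.5]],
])

```text
t: 18.98
tool_pos: [0.4933, -0.0768, 0.0374]
tool_rot: [-0.042, 3.14, 0.01]
contact_force: [-0.4, 0.2, 0.2]
opening: 0.0001
```

Emit:
play_rows([
  [[1, -0.05, 0, 0, 0, 0, -0.5], [1, -0.1, 0, 0, 0, 0, -0.8], [1, -0.15, 0, 0, 0, 0, -0.8]],
])

```text
t: 19.35
tool_pos: [0.4943, -0.0768, 0.0373]
tool_rot: [0.064, -3.14, -0.01]
contact_force: [-3.5, 0.0, 3.4]
opening: -0.0003
```

```bash
python3 - <<'E'
from h import *
from station import ctrl
import cv2
o=ctrl.get_obs();print(heading(o),o["tool_pos"],o["contact_force"],tolev(o))
d=ctrl.get_image("scene");im=d["color"][180:240,290:380,::-1]
cv2.imwrite("pics/s6.png",cv2.resize(im,None,fx=8,fy=8,interpolation=cv2.INTER_CUBIC))
E
```

```text
(np.float64(-177.65857566793596), array([-9.0e-04,  6.6e-03, -1.0e+00])) [ 0.49429957 -0.07675487  0.03733341] [-3.5488349   0.04822796  3.42392964] (np.float64(2.0005179456123354), np.float64(0.06521781057484966))
```

View pics/s6.png

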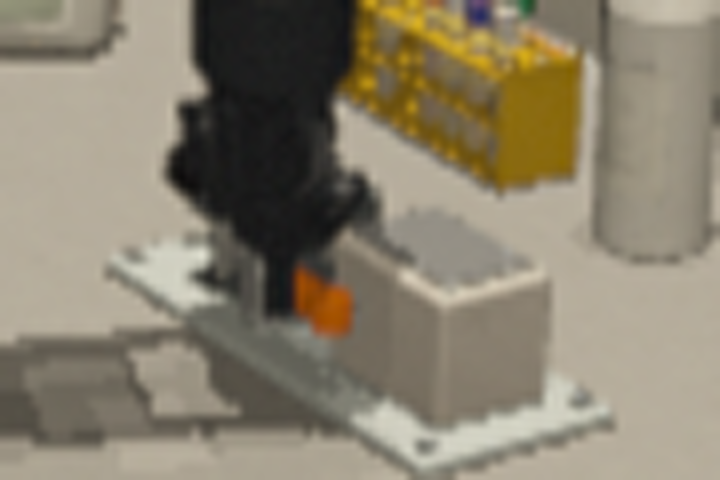

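Emit:
play_rows([
  [[1, -0.05, 0, -0.05, 0, 0, 0], [1, -0.1, 0, -0.05, 0, 0, 0], [1, -0.1, 0, -0.05, 0, 0, 0]],
])

```text
t: 19.77
tool_pos: [0.4943, -0.0767, 0.0373]
tool_rot: [0.064, -3.137, -0.011]
contact_force: [-5.2, -2.1, 2.4]
opening: -0.0002
```

Emit:
play_rows([
  [[1, -0.1, 0, -0.05, 0, 0, 0], [1, -0.15, 0, -0.05, 0, 0, 0], [1, -0.2, 0, -0.05, 0, 0, 0], [1, -0.25, 0, -0.05, 0, 0, 0], [1, -0.25, 0, -0.05, 0, 0, 0]],
])

```text
t: 20.4
tool_pos: [0.4943, -0.0767, 0.0373]
tool_rot: [0.065, -3.131, -0.011]
contact_force: [-11.4, -1.7, 6.4]
opening: -0.0003
```

Emit:
play_rows([
  [[1, 0.2, 0, 0, 0, 0, 0], [1, 0.8, 0, 0, 0, 0, 0], [1, 2.5, 0, 0, 0, 0, 0], [1, 5, 0, -2, 0, 0, 0], [1, 8, 0, -6, 0, 0, 0], [1, 11, 0, -11, 0, 0, 0], [1, 11, 0, -15, 0, 0, 0], [1, 11, 0, -15, 0, 0, 0]],
])

```text
t: 21.4
tool_pos: [0.3882, -0.0832, 0.193]
tool_rot: [0.065, -3.14, -0.005]
contact_force: [0.7, -1.0, -0.6]
opening: 0.0003
```

```bash
python3 - <<'E'
from h import *
from station import ctrl
import cv2
o=ctrl.get_obs();print(heading(o),o["tool_pos"],o["contact_force"])
d=ctrl.get_image("top");im=d["color"][145:230,270:395,::-1]
cv2.imwrite("pics/t7.png",cv2.resize(im,None,fx=6,fy=6,interpolation=cv2.INTER_CUBIC))
d=ctrl.get_image("scene");im=d["color"][180:240,290:380,::-1]
cv2.imwrite("pics/s7.png",cv2.resize(im,None,fx=8,fy=8,interpolation=cv2.INTER_CUBIC))
d=ctrl.get_image("wrist");im=d["color"][:,:,::-1]
cv2.imwrite("pics/w7.png",im)
def lev(a,r=.092):
    phi=np.radians(270)-2+a;return [-.045+r*np.cos(phi),r*np.sin(phi),.0585]
for a in (1.9,1.95,2.0):
  print(a,proj(ctrl.get_image("scene"),w(p,[lev(a)])),)
E
```

```text
(np.float64(-177.63826741133533), array([-9.e-04,  3.e-03, -1.e+00])) [ 0.38816009 -0.08319525  0.19296719] [ 0.67127613 -0.98308809 -0.55301993]
1.9 [[328.94526414 216.25442892]]
1.95 [[330.02481153 216.01595014]]
2.0 [[331.06921981 215.75518394]]
```

View pics/t7.png

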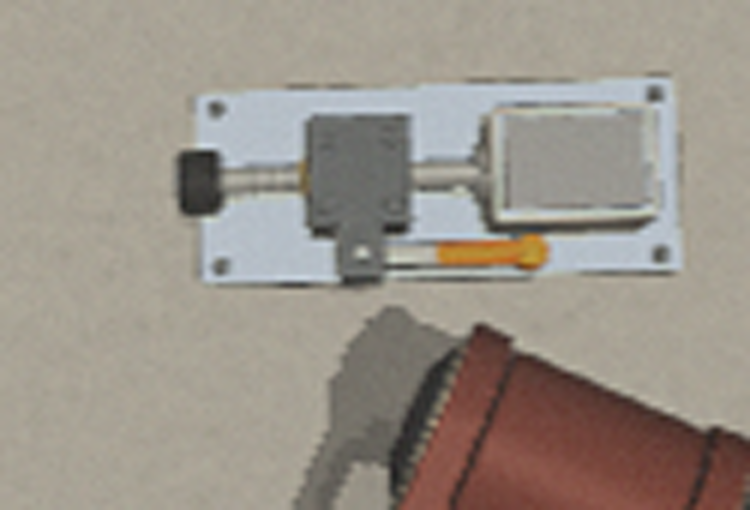

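View pics/s7.png

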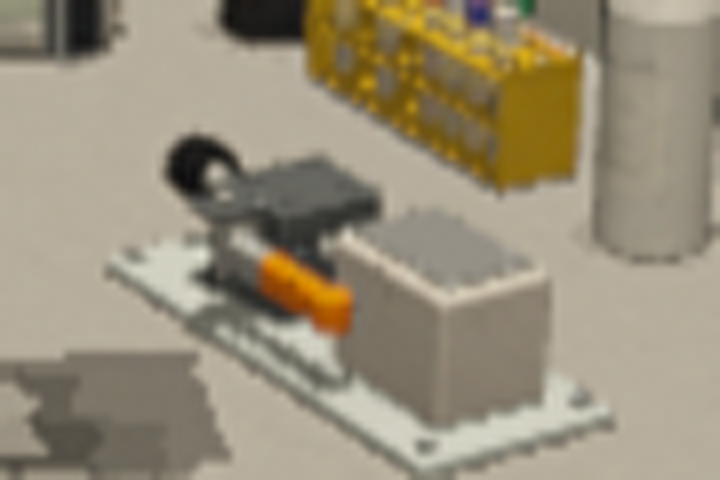

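View pics/w7.png

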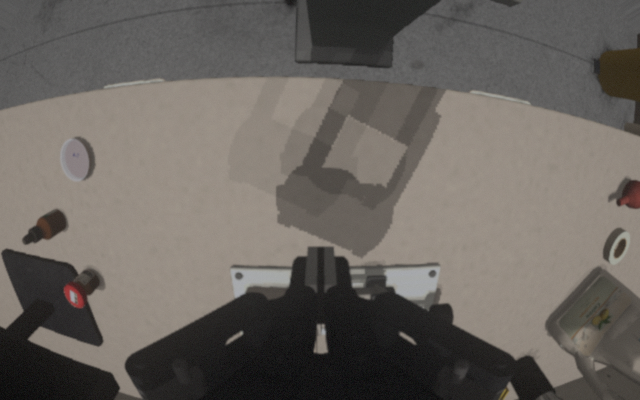

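```bash
python3 - <<'E'
from h import *
from station import ctrl
import cv2
d=ctrl.get_image("top");c=d["color"].astype(int)
m=(c[...,0]>150)&(c[...,2]<100)&(c[...,0]-c[...,2]>80);m[:145]=0;m[230:]=0;m[:,:320]=0;m[:,370:]=0
wt=np.clip(c[...,0]-c[...,2]-40,0,200)*cv2.dilate(m.astype(np.uint8),np.ones((3,3)))
ys,xs=np.nonzero(wt);W=wt[ys,xs];mu=np.average(np.c_[xs,ys],axis=0,weights=W);print(mu,m.sum())
X=atz(d,mu,.05);c_,s_=np.cos(p[2]),np.sin(p[2]);q=X[:2]-p[:2];q=np.array([c_*q[0]+s_*q[1],-s_*q[0]+c_*q[1]])-[-.045,0]
print(q*1e3,"lever",np.arctan2(q[1],q[0])%(2*np.pi)-(np.radians(270)-2))
k=atz(d,(np.array([200,182])+.5)/6-.5+[270,145],.045);q=k[:2]-p[:2];print("knob y",-s_*q[0]+c_*q[1])
print(ctrl.get_obs()["t"])
E
```

```text
[352.04610687 186.55389313] 72
[  1.08625418 -71.57108126] lever 2.015176112564485
knob y 0.08743931975163392
21.75
```

```bash
python3 -c "
from station import ctrl
print(ctrl.finish_job())"
```

```text
the job is handed in; nothing more can be done
None
```

I slid the plunger in until it rested lightly on the cell, then swung the cam lever home to its stop. The job was handed in at about 21.8 s of the 54 s allowed.

- **Plunger:** it slid against a steady 4 N or so until it met the cell about 53 mm in. From there the force rose at about 1.5 N/mm, and I stopped at 9.3 N total, which is about 5 N on the cell. After I backed off, the top picture puts the knob about 87 mm along the press.
- **Lever:** I pushed it round the arc with shut fingers, slowing past centre, until it stopped moving. It then held with no measurable movement up to 11.4 N along the push direction. The tool position gave 2.00 rad and the top picture gave about 2.015 rad, which agree with home (2.0 rad) to within measurement error.
- **Highest force on the lever:** it was about 14 N in total near the hardest part of the swing. That includes up to 9 N of vertical force from friction on the finger, more than I expected but below the 25 N limit.
- **Last checks:** the arm was clear of everything with about zero contact force. I did not measure the bystanders again; the dish, dropper, cup, tape and bulb are in view in the last wrist picture, and the arm stayed well away from them. I did not test the plunger lock by pulling on it.

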